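# Put the flat chisels away in the tray

## Task

Two flat stone chisels, the ones with a broad fan-shaped edge, have been left lying on the steel bench. Lay each one flat and straight in its own empty lane of the wooden tray, about midway along the lane, with its cutting edge pointing the same way as the flat chisel already in the middle lane. Set them down rather than dropping them, and leave the chisel in the middle lane as it lies.

Things in the scene. Friction and masses are not known exactly. Their poses are not given: they have to be found in the camera images.
- chisel_a: Flat steel chisel, 175 mm, about 0.4 kg: 18 mm square bar, blade at one end fanning to 43 mm wide, 9 mm thick. Origin: underside of the bar, on its centre line, near the centre of mass. x: along the bar to the cutting edge (edge at +85 mm, hammer end -90; plain bar -85 to +35); z up, bar top at 18 mm. Loose on the bench at the robot's right, edge roughly to the left.
- chisel_b: Flat steel chisel, 175 mm, about 0.4 kg: 18 mm square bar, blade at one end fanning to 43 mm wide, 9 mm thick. Origin: underside of the bar, on its centre line, near the centre of mass. x: along the bar to the cutting edge (edge at +85 mm, hammer end -90; plain bar -85 to +35); z up, bar top at 18 mm. Loose at the right, edge roughly to the right. (A spike-tipped bar nearby is not wanted.)
- chisel_in_tray: Flat steel chisel, 175 mm, about 0.4 kg: 18 mm square bar, blade at one end fanning to 43 mm wide, 9 mm thick. Origin: underside of the bar, on its centre line, near the centre of mass. x: along the bar to the cutting edge (edge at +85 mm, hammer end -90; plain bar -85 to +35); z up, bar top at 18 mm. Already loose in the tray's middle lane, edge to tray +x.
- tray: Shallow wooden tray fixed to the bench at the robot's left, 230 mm (x) by 246 mm (y). Origin: centre of its underside. Three lanes along x, centred at y = -80, 0, +80 mm, each 74 mm wide, 218 mm long inside; floor at z = 6 mm; ribs and rim 6 mm thick, tops at z = 12 mm. The middle lane is occupied, the two outer ones are empty.
Things that resemble listed ones, but are neither listed nor needed, are in the scene too. What is shaped like the chisel_a but orange, red or yellow is not meant.

How it is judged:
By the outcome, as a careful person would: the job done as asked, in the order asked, and still so for the second after the job is handed in, with the robot touching nothing.
It also fails if it takes over 64 s, if anything falls off the work surface, if the arm or the gripper's body presses on something with over 40 N, if the wrist force passes 120 N, or if a joint passes its speed limit or range.

## Robot

A 7-joint arm with a two-finger parallel gripper is mounted at the origin on the work surface. World frame = base frame: x ahead of the robot, y to its left, z up, the work surface at z = 0. Lengths are in m, angles in rad, forces in N, time in s.
With the tool pointing down it reaches from about 0.425 to 0.8 m from the base axis. Payload 8.3 kg.
Tool frame: the origin (TCP) lies on the centre line of the jaws, within the pads' length; the fingertips stand 25 mm ahead of it and the grasp point (between the pads) lies 6 mm ahead of it; z points along the fingers, y is the line along which they close (so a half turn about z gives the same grasp; the last joint's range is limited). The gripper opens to 85 mm and grips with 20 to 120 N. Pads are 22 mm wide; open, the fingers measure 114 mm over their backs; the gripper's body (76 mm by 85 mm) begins 54 mm behind the grasp point. The pads swing forward as they close: fully open they stand 13 mm farther back than shut.
Start: joints at [-1.335, 0.383, 0.016, 1.37, -0.006, 1.388, -0.046], TCP at [0.184, 0.597, 0.234] pointing down, gripper open.
Joint ranges: [-2.95, 2.95], [-0.25, 2.06], [-1.52, 1.56], [0.18, 2.33], [-1.44, 4.58], [0.02, 2.06], [-3.01, 3.01]. Speed limits (rad/s): [2.39, 2.39, 3.01, 3.01, 3.14, 3.14, 3.14].

## Interface

Orientations are given as a unit quaternion [x, y, z, w].
In Python, from workcell import env, vision gives the robot as it stands.
- The arm moves only by the shell command python3 -m pendant 'ROWS' [FORCE]. ROWS is text: rows parted by semicolons, each of 5 numbers parted by spaces: the shift along the tool's x, y, z in cm, then the turn about the tool's z in rad, then the opening, from 0 (shut) to 1 (fully open). In form: x y z roll fingers; .... A call has 1 to 20 rows; each row shifts and turns the commanded pose from where the row before left it, along the tool's axes as they then stand; what a row does not reach is not made up. A row lasts 1/8 s, in which the tool goes at most 62.5 mm and 10.7 degrees, less where a joint would pass 70% of its speed; a pose out of reach is approached as far as the arm can. A call is refused whole if a number of a shift passes 6.25 or a number of a turn 0.188, either way. A call with a gripper value outside its range is refused whole. The fingers move at their own pace and stop on an object; FORCE is the grip in N (left out, the last holds). Time passes only in rows, so rows that do not move let the fingers close. It gives the time, the measured TCP pose, the force, the opening and the grip force at its end, in the units of the state.
- env.get_state(): the state, without advancing time (a new reading comes with each control period).
- vision.grab_frame(name): name is "scene" or "top" or "wrist"; returns a dict with "image" (384x512x3 uint8, red, green, blue), "depth" (384x512 float32, m along the optical axis (not along the pixel's ray), 0 where there is no reading), "intrinsics" (3x3 intrinsics, pixels), "dist_coeffs" ([k1, k2, p1, p2, k3] as OpenCV has them; the pictures are not rectified), "R" (3x3) and "t" (3): a world point X has camera coordinates R X + t; the wrist camera has in their place "T_tool_cam" (4x4, takes a point from camera to tool coordinates, whose origin is the TCP and whose axes are the flange's). Camera axes: x right, y down, z forward; pixel columns grow to the right and rows downward; lengths in m; the calibration is good to about 2 mm. A picture is of the moment at which its call begins: read the wrist's pose just before it.
- env.close_job(): hands the job in; it is judged then, once.
The state is a dict: "clock": time; "joint_positions": joint angles; "qd": joint speeds; "joint_efforts": joint torques, N m; "ee_pos": TCP position; "orientation": TCP orientation; "wrist_force": force on the tool from outside, world axes, zero at the start; "torque": the same for the moment, N m; "gripper_width": finger opening in m; "grip_force": force on a finger pad.
Only numpy, scipy, OpenCV 4.12 (cv2) and the standard library are available. Lean on these libraries where they do the work, as an engineer would, in place of code of your own. Each camera call takes 0.05 s, during which the arm holds its last target. There are 200 camera calls.

## Working session

There is one attempt and no reset: what is moved stays moved. The work goes in short steps, Python scripts to look and compute and a shell command to move; the robot and the scene stay as the last step left them, time stands still between calls to the robot, and variables do not carry over. Pictures are saved under pics/ and viewed, at most 10 in all, crops included, and the job is handed in when it is done.

```bash
mkdir -p pics; ls; python3 - <<'E'
from workcell import env, vision
import cv2,numpy as np
print(env.get_state())
ims=[]
for n in ("top","scene"):
    f=vision.grab_frame(n); np.savez(f"{n}.npz",**f); ims.append(f["image"])
    print(n,f["R"],f["t"],f["intrinsics"],f["dist_coeffs"])
    cv2.imwrite(f"pics/{n}0.png",cv2.resize(f["image"][:,:,::-1],(800,600),interpolation=cv2.INTER_CUBIC))
E
```

```text
pics
{'clock': 0.0, 'joint_positions': array([-1.3349007 ,  0.3842598 ,  0.0163623 ,  1.37113826, -0.0063034 ,
        1.38817788, -0.04646202]), 'qd': array([ 2.52010204e-05, -7.58135145e-04, -4.27194486e-04,  8.04497402e-04,
        1.44285625e-03,  1.17203034e-05,  1.40641255e-03]), 'joint_efforts': array([-8.09341072e-04, -6.27586842e+01,  8.43515340e-01, -3.71824014e+01,
        1.64303690e-02,  1.39579835e-02,  1.53398889e-05]), 'ee_pos': array([0.18379631, 0.59685966, 0.23347246]), 'orientation': array([ 1.48787222e-01,  9.88868761e-01, -9.58292510e-04, -1.30508182e-04]), 'wrist_force': array([-0.13328851, -0.19719017,  0.32912109]), 'torque': array([ 0.01309885,  0.04542833, -0.09206386]), 'grip_force': 0.0, 'gripper_width': 0.08508533346751179}
top [[ 0.00992281 -0.99992884  0.00662141]
 [-0.99405862 -0.01058191 -0.10833044]
 [ 0.1083928  -0.00550713 -0.99409289]] [-0.04300759  0.44475192  1.14808754] [[498.02556094   0.         263.72724822]
 [  0.         498.02556094 185.37135089]
 [  0.           0.           1.        ]] [-0.01015189  0.          0.          0.          0.        ]
scene [[ 0.10398243  0.99457746 -0.00182646]
 [ 0.8542406  -0.09025052 -0.51198421]
 [-0.5093728   0.05167712 -0.85899292]] [ 0.00299593 -0.36922673  1.33143012] [[419.28901558   0.         251.3516342 ]
 [  0.         419.28901558 188.68459712]
 [  0.           0.           1.        ]] [0.05014561 0.         0.         0.         0.        ]
```

View pics/top0.png

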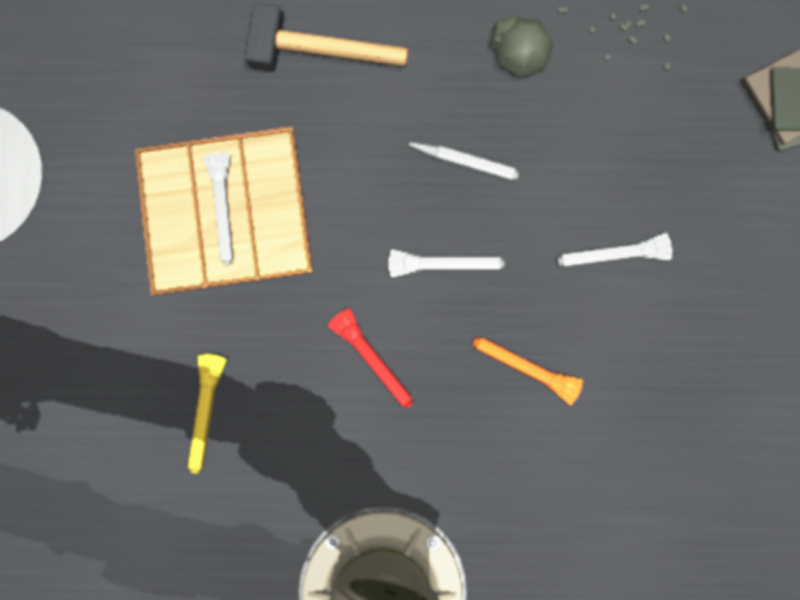

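View pics/scene0.png

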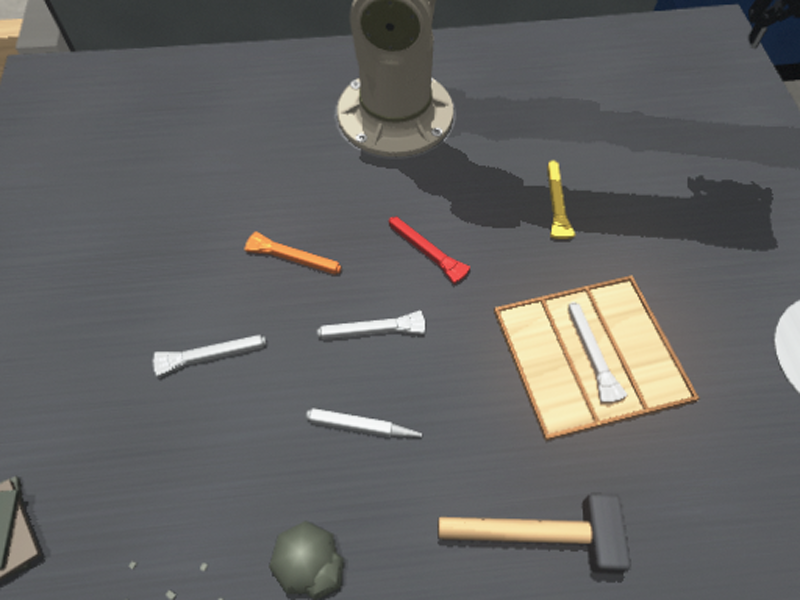

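The top view (800x600 px) shows chisel_a at (390–505, 263) with its edge left and chisel_b at (560–672, 250) with its edge right. The spike bar is at (410–517, 160) and is not wanted. The tray is centred near (223, 210), with its chisel's edge pointing up (world +x). The scene view agrees.

```bash
cat > h.py <<'E'
import numpy as np, cv2
from scipy.spatial.transform import Rotation as Ro
from workcell import env, vision
def rays(f,px):
    return np.c_[cv2.undistortPoints(np.float64(px).reshape(-1,1,2),f["intrinsics"],f["dist_coeffs"]).reshape(-1,2),np.ones(len(px))]
def cam(f,T=None):   # world rotation (cam->world) and centre
    if T is None: return f["R"].T, -f["R"].T@f["t"]
    return T[:3,:3],T[:3,3]
def toplane(f,px,z,T=None):
    M,c=cam(f,T); d=rays(f,px)@M.T
    return (c+d*((z-c[2])/d[:,2])[:,None])[:,:2]
def wristT(f,s):
    T=np.eye(4);T[:3,:3]=Ro.from_quat(s["orientation"]).as_matrix();T[:3,3]=s["ee_pos"];return T@np.asarray(f["T_tool_cam"])
def axis(P):
    c=P.mean(0);return c,np.linalg.svd(P-c,full_matrices=False)[2][0]
def chisel(P):
    """P: dense xy points of the mask. Returns hammer end, edge, direction yaw, origin, bar width"""
    c,u=axis(P)
    for _ in range(3):
        n=np.array([-u[1],u[0]]);a=(P-c)@u;b=(P-c)@n
        lo,hi=np.percentile(a,[.3,99.7])
        if np.ptp(b[a<lo+.02])>np.ptp(b[a>hi-.02]): u=-u;continue
        S=P[(a>lo+.01)&(a<lo+.115)];c2,u2=axis(S);u=u2*np.sign(u2@u);c=c2
    n=np.array([-u[1],u[0]]);a=(P-c)@u;b=(P-c)@n;lo,hi=a.min(),a.max()
    k=(a>lo+.02)&(a<lo+.1)
    return dict(yaw=np.arctan2(u[1],u[0]),org=c+u*((lo+.09)+(hi-.085))/2,len=hi-lo,w=np.ptp(b[k]),wb=np.ptp(b[a>hi-.02]),u=u)
def white(im,v=110,s=40):
    h=cv2.cvtColor(im,cv2.COLOR_RGB2HSV);return ((h[...,2]>v)&(h[...,1]<s)).astype(np.uint8)
def blobs(m,amin=300):
    n,l,st,ce=cv2.connectedComponentsWithStats(m)
    return [(ce[i],np.argwhere(l==i)[:,::-1]) for i in range(1,n) if st[i,4]>amin]
def go(xy,z,yaw):
    """shift (tool axes, cm) and roll to get from now to target"""
    s=env.get_state();R=Ro.from_quat(s["orientation"]).as_matrix()
    psi=np.arctan2(R[1,0],R[0,0]);d=np.array([*xy,z])-s["ee_pos"]
    roll=-(yaw-psi+np.pi)%(2*np.pi)
    roll=-((yaw-psi+np.pi)%(2*np.pi)-np.pi)
    Rn=Ro.from_euler('z',yaw).as_matrix()@np.diag([1,-1,-1])
    print("roll",roll.round(3),"shift before turn",(R.T@d*100).round(2),"after turn",(Rn.T@d*100).round(2))
E
python3 - <<'E'
from h import *
f=dict(np.load("top.npz"));im=f["image"]
for ce,px in blobs(white(im)):
    r=chisel(toplane(f,px,.015));print((ce*1.5625).round(),len(px),{k:np.round(v,4) for k,v in r.items()})
h=cv2.cvtColor(im,cv2.COLOR_RGB2HSV)
m=((h[...,0]>5)&(h[...,0]<28)&(h[...,1]>50)&(h[...,2]>60)).astype(np.uint8);m[:,:60]=0;m[200:]=0;m[:78]=0;m[:,215:]=0
m=cv2.morphologyEx(m,cv2.MORPH_CLOSE,np.ones((25,25)))
ce,px=max(blobs(m),key=lambda t:len(t[1]))
P=toplane(f,px,.012);(c,sz,an)=cv2.minAreaRect(np.float32(P));print("tray",c,sz,an)
E
```

```text
[525.  46.] 332 {'yaw': np.float64(0.2308), 'org': array([ 0.8411, -0.2144]), 'len': np.float64(0.0641), 'w': np.float64(0.0584), 'wb': np.float64(0.0368), 'u': array([0.9735, 0.2288])}
[787.  98.] 547 {'yaw': np.float64(-0.0119), 'org': array([ 0.7598, -0.6247]), 'len': np.float64(0.0975), 'w': np.float64(0.0397), 'wb': np.float64(0.0397), 'u': array([ 0.9999, -0.0119])}
[ 17. 173.] 1755 {'yaw': np.float64(-0.1077), 'org': array([0.62  , 0.5665]), 'len': np.float64(0.2095), 'w': np.float64(0.0657), 'wb': np.float64(0.0354), 'u': array([ 0.9942, -0.1075])}
[467. 160.] 647 {'yaw': np.float64(-1.8441), 'org': array([ 0.651 , -0.1185]), 'len': np.float64(0.1798), 'w': np.float64(0.0242), 'wb': np.float64(0.0235), 'u': array([-0.2699, -0.9629])}
[220. 201.] 674 {'yaw': np.float64(0.1317), 'org': array([0.5727, 0.2566]), 'len': np.float64(0.1736), 'w': np.float64(0.0192), 'wb': np.float64(0.0393), 'u': array([0.9913, 0.1313])}
[622. 252.] 834 {'yaw': np.float64(-1.4302), 'org': array([ 0.5066, -0.3512]), 'len': np.float64(0.1798), 'w': np.float64(0.0237), 'wb': np.float64(0.0464), 'u': array([ 0.1401, -0.9901])}
[437. 263.] 848 {'yaw': np.float64(1.5745), 'org': array([ 0.4886, -0.0875]), 'len': np.float64(0.1789), 'w': np.float64(0.0218), 'wb': np.float64(0.0481), 'u': array([-0.0037,  1.    ])}
[447. 563.] 779 {'yaw': np.float64(-2.7191), 'org': array([ 0.0435, -0.0927]), 'len': np.float64(0.1186), 'w': np.float64(0.0455), 'wb': np.float64(0.0397), 'u': array([-0.9121, -0.41  ])}
[318. 563.] 679 {'yaw': np.float64(-0.45), 'org': array([0.0438, 0.0952]), 'len': np.float64(0.1123), 'w': np.float64(0.0417), 'wb': np.float64(0.0349), 'u': array([ 0.9004, -0.435 ])}
tray (0.5678972005844116, 0.2552129030227661) (0.2345770001411438, 0.25068017840385437) 9.076213836669922
```

```bash
python3 - <<'E'
from h import *
go((.4886,-.0875),.16,1.5745)
f=dict(np.load("top.npz"));im=f["image"]
print(np.round(vision.grab_frame("wrist")["T_tool_cam"],3))
E
```

```text
roll 1.268 shift before turn [-49.27 -56.43   7.46] after turn [-68.55  30.22   7.36]
[[ 0.001 -0.951 -0.31   0.08 ]
 [ 1.     0.001 -0.    -0.001]
 [ 0.    -0.31   0.951 -0.14 ]
 [ 0.     0.     0.     1.   ]]
```

```bash
python3 -m pendant '0 0 0 0.181 1; 0 0 0 0.181 1; 0 0 0 0.181 1; 0 0 0 0.181 1; 0 0 0 0.181 1; 0 0 0 0.181 1; 0 0 0 0.181 1'; python3 -m pendant '-4.9 2.16 0 0 1;-4.9 2.16 0 0 1;-4.9 2.16 0 0 1;-4.9 2.16 0 0 1;-4.9 2.16 0 0 1;-4.9 2.16 0 0 1;-4.9 2.16 0 0 1;-4.9 2.16 1 0 1;-4.9 2.16 1 0 1;-4.9 2.16 1 0 1;-4.9 2.16 1 0 1;-4.9 2.16 1 0 1;-4.9 2.16 1 0 1;-4.9 2.16 0 0 1; 0 0 0 0 1'; cat >look.py <<'E'
from h import *
import sys
s=env.get_state();f=vision.grab_frame("wrist");T=wristT(f,s)
for ce,px in blobs(white(f["image"]),1500):
    r=chisel(toplane(f,px,float(sys.argv[2])+.016,T));print(ce.round(),len(px),px.min(0),px.max(0),{k:np.round(v,4) for k,v in r.items()})
cv2.imwrite(f"pics/{sys.argv[1]}.png",f["image"][:,:,::-1])
E
python3 look.py a1 0; python3 -c "
from h import *
go((.4886,-.0875),.16,1.5745);print(env.get_state()['joint_positions'])"
```

```text
clock: 1.02
ee_pos: [0.1838, 0.5971, 0.234]
orientation: [0.707, 0.707, -0.0, 0.0]
wrist_force: [0.5, -0.5, -0.0]
gripper_width: 0.0853
grip_force: 0.0
clock: 2.9
ee_pos: [0.49, -0.092, 0.1743]
orientation: [0.708, 0.706, -0.001, 0.001]
wrist_force: [-0.6, 0.2, -0.4]
gripper_width: 0.0853
grip_force: 0.0
[280. 181.] 117316 [0 0] [511 363] {'yaw': np.float64(-0.0493), 'org': array([0.5182, 0.0148]), 'len': np.float64(0.6682), 'w': np.float64(0.2654), 'wb': np.float64(0.0513), 'u': array([ 0.9988, -0.0493])}
roll -0.003 shift before turn [ 0.19 -0.1   1.41] after turn [ 0.19 -0.1   1.41]
[-0.71337962  0.20540568  0.94688323  1.83218265 -0.17671702  1.194357
  0.2897448 ]
```

View pics/a1.png

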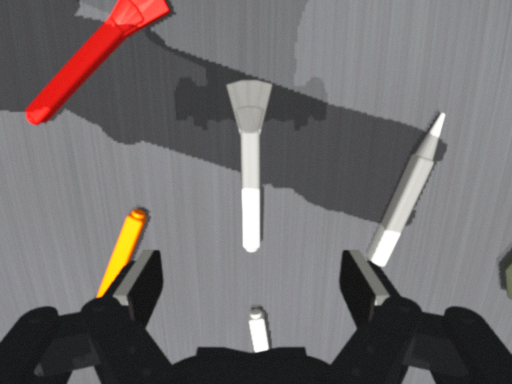

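Wrist view: chisel_a lies nearly vertical from its edge at (250, 82) to its hammer end at (250, 250), between the fingers and partly in shadow. The spike bar is at (410, 190), clear of the jaws.

```bash
python3 - <<'E'
from h import *
s=env.get_state();f=vision.grab_frame("wrist");T=wristT(f,s)
g=f["image"].max(2);print(g[40:300:20,210],g[60:260:15,250])
for v in (138,145):
  m=white(f["image"],v);m[:,:190]=0;m[:,310:]=0;m[280:]=0
  m=cv2.morphologyEx(m,cv2.MORPH_OPEN,np.ones((5,5)))
  for ce,px in blobs(m,1500):
    r=chisel(toplane(f,px,.016,T));print(v,ce.round(),px.min(0),px.max(0),{k:np.round(v,4) for k,v in r.items()}); go(r['org'],.03,r['yaw'])
E
```

```text
[123 122  62  64  70  79  82 148 145 143 140 142 142] [125 122 173 171 169 210 227 226 225 255 255 255 255 164]
138 [251. 207.] [190  84] [309 279] {'yaw': np.float64(-1.9226), 'org': array([ 0.4654, -0.1101]), 'len': np.float64(0.2165), 'w': np.float64(0.1241), 'wb': np.float64(0.057), 'u': array([-0.3446, -0.9387])}
roll -2.786 shift before turn [-2.23 -2.4  14.41] after turn [ 2.94  1.48 14.41]
145 [250. 158.] [229  84] [271 255] {'yaw': np.float64(1.5789), 'org': array([ 0.4886, -0.0897]), 'len': np.float64(0.1754), 'w': np.float64(0.0197), 'wb': np.float64(0.0385), 'u': array([-0.0081,  1.    ])}
roll -0.005 shift before turn [-0.2  -0.07 14.41] after turn [-0.21 -0.09 14.41]
```

```bash
python3 -m pendant '-0.1 -0.1 3 0 1; 0 0 3 0 1; 0 0 3 0 1; 0 0 3 0 1; 0 0 1.5 0 1; 0 0 1 0 1; 0 0 0 0 1; 0 0 0 0 0; 0 0 0 0 0; 0 0 0 0 0;0 0 0 0 0; 0 0 0 0 0; 0 0 0 0 0' 60
```

```text
clock: 4.62
ee_pos: [0.4888, -0.0882, 0.0295]
orientation: [0.705, 0.709, -0.0, -0.0]
wrist_force: [0.1, -0.0, 0.2]
gripper_width: 0.0
grip_force: 0.0
```

```bash
python3 look.py a2 0 >/dev/null; python3 -c "
from h import *
print(env.get_state())"
```

```text
{'clock': 4.675, 'joint_positions': array([-0.57618839,  0.42603655,  0.83310932,  1.98131289, -0.39951805,
        0.90436013,  0.47058852]), 'qd': array([-0.00035398, -0.00038501, -0.00083626,  0.00050636, -0.00153066,
       -0.00058969,  0.00027351]), 'joint_efforts': array([-3.57031531e-03, -4.21330404e+01,  1.10701972e+01, -2.73907113e+01,
        1.47271750e-02,  3.17926242e-03, -3.96431387e-04]), 'ee_pos': array([ 0.48876435, -0.08817576,  0.02947415]), 'orientation': array([ 7.05317109e-01,  7.08891931e-01, -7.04074452e-05, -3.03018588e-05]), 'wrist_force': array([ 0.20839542, -0.62952522, -0.28490037]), 'torque': array([-0.05770241, -0.02312711, -0.06068113]), 'grip_force': 0.0, 'gripper_width': 0.00035335042603570405}
```

View pics/a2.png

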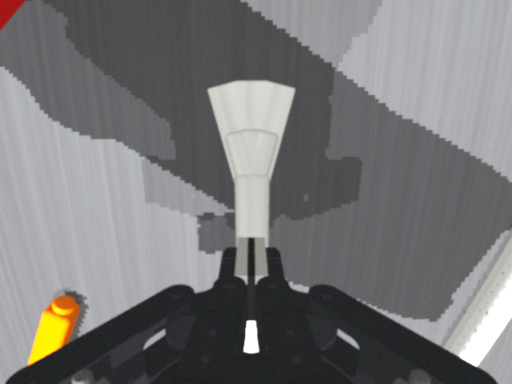

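The picture shows the fingers fully shut above the bar at about (250, 250), with the chisel not gripped. I'll check heights with the depth image.

```bash
python3 - <<'E'
from h import *
s=env.get_state();f=vision.grab_frame("wrist");T=wristT(f,s);d=f["depth"]
def pt(u,v): return (T[:3,:3]@(rays(f,[(u,v)])[0]*d[v,u])+T[:3,3]).round(4)
for p in [(150,250),(350,150),(252,195),(252,215),(252,232),(240,243),(262,243),(240,250),(240,262),(262,262),(228,270),(252,100)]: print(p,pt(*p))
E
```

```text
(150, 250) [ 4.264e-01 -1.023e-01  2.000e-04]
(350, 150) [ 0.5427 -0.0396  0.0006]
(252, 195) [ 0.4888 -0.0597  0.0194]
(252, 215) [ 0.4889 -0.0707  0.0194]
(252, 232) [ 0.489  -0.0806  0.0192]
(240, 243) [ 0.4832 -0.0776  0.0375]
(262, 243) [ 0.4936 -0.0777  0.0371]
(240, 250) [ 0.4835 -0.0777  0.044 ]
(240, 262) [ 0.4838 -0.0779  0.0542]
(262, 262) [ 0.4931 -0.0774  0.0549]
(228, 270) [ 0.4786 -0.0819  0.054 ]
(252, 100) [ 0.4885 -0.0133  0.013 ]
```

```bash
python3 - <<'E'
from h import *
s=env.get_state();f=vision.grab_frame("wrist");T=wristT(f,s);d=f["depth"]
v,u=np.mgrid[0:384,0:512];px=np.c_[u.ravel(),v.ravel()]
P=rays(f,px)*d.ravel()[:,None]; Pt=P@f["T_tool_cam"][:3,:3].T+f["T_tool_cam"][:3,3]
Pt=Pt.reshape(384,512,3)
for r in range(230,262,3): print(r,[(c,(Pt[r,c]*1000).round(1).tolist()) for c in (225,240,252,262)])
m=(d>0)&(abs(Pt[...,1])<.06)&(abs(Pt[...,0])<.02)&(Pt[...,2]<.009)
Z=Pt[m];print("tool z max of gripper pts",np.sort(Z[:,2])[-20:])
E
```

```text
230 [(225, [0.6, -15.7, 27.8]), (240, [8.5, -6.1, 11.0]), (252, [8.3, 0.3, 11.4]), (262, [8.8, 5.5, 10.2])]
233 [(225, [-1.3, -15.7, 27.7]), (240, [7.6, -6.1, 9.0]), (252, [7.3, 0.3, 9.9]), (262, [6.7, 5.6, 11.1])]
236 [(225, [-3.8, -15.9, 28.8]), (240, [4.9, -6.2, 11.1]), (252, [5.1, 0.3, 10.6]), (262, [4.9, 5.6, 11.1])]
239 [(225, [-5.9, -15.9, 28.9]), (240, [10.4, -5.6, -3.4]), (252, [10.6, 0.2, -3.8]), (262, [10.8, 5.0, -4.1])]
242 [(225, [-8.2, -16.0, 29.5]), (240, [79.2, -0.3, -140.2]), (252, [10.2, 0.2, -6.2]), (262, [10.6, 5.0, -6.9])]
245 [(225, [-9.6, -16.0, 28.2]), (240, [10.7, -5.4, -10.2]), (252, [11.1, 0.2, -10.8]), (262, [10.2, 4.9, -9.3])]
248 [(225, [-11.9, -16.1, 28.9]), (240, [11.3, -5.3, -14.2]), (252, [10.6, 0.2, -12.9]), (262, [10.2, 4.8, -12.1])]
251 [(225, [6.7, -12.6, -8.6]), (240, [11.2, -5.2, -16.9]), (252, [10.7, 0.2, -16.0]), (262, [10.7, 4.7, -15.9])]
254 [(225, [6.7, -12.4, -11.5]), (240, [11.0, -5.1, -19.1]), (252, [10.5, 0.2, -18.2]), (262, [10.7, 4.6, -18.6])]
257 [(225, [6.3, -12.2, -13.5]), (240, [10.6, -5.0, -21.1]), (252, [10.7, 0.2, -21.1]), (262, [10.5, 4.5, -20.8])]
260 [(225, [6.7, -12.0, -16.9]), (240, [11.2, -4.9, -24.5]), (252, [10.4, 0.2, -23.3]), (262, [10.5, 4.4, -23.4])]
tool z max of gripper pts [-0.00186513 -0.0017894  -0.00176883 -0.00170368 -0.00169115 -0.00159098
 -0.00158716 -0.00149435 -0.00140197 -0.00138137 -0.00135382 -0.00126519
 -0.00112342 -0.00111026 -0.00105398 -0.0009779  -0.00096695  0.00019504
  0.00894278  0.0089434 ]
```

The depth image puts the shut fingertips near the TCP itself (tool z about −2 mm), not 25 mm ahead of it. The grip therefore has to go about 25 mm lower, so I'll reopen, descend gently and check the force.

```bash
python3 -m pendant '0 0 0 0 0.8; 0 0 0 0 0.8; 0 0 0 0 0.8; 0 0 0 0 0.8; 0 0 1 0 0.8; 0 0 1 0 0.8; 0 0 0.5 0 0.8; 0 0 0 0 0.8'; python3 -m pendant '0 0 0 0 0.5;0 0 0 0 0.4; 0 0 0 0 0; 0 0 0 0 0; 0 0 0 0 0;0 0 0 0 0; 0 0 0 0 0' 60
```

```text
clock: 5.78
ee_pos: [0.4883, -0.0883, 0.0039]
orientation: [0.705, 0.709, -0.001, -0.0]
wrist_force: [-0.2, -0.2, -0.1]
gripper_width: 0.0681
grip_force: 0.0
clock: 6.65
ee_pos: [0.4891, -0.0882, 0.0049]
orientation: [0.705, 0.709, 0.0, 0.0]
wrist_force: [-1.0, 1.2, 6.4]
gripper_width: 0.0164
grip_force: 59.1
```

```bash
python3 -m pendant '0 0 -1 0 0; 0 0 -2 0 0; 0 0 -4 0 0; 0 0 -4 0 0; 0 0 -4 0 0; 0 0 0 0 0'; python3 - <<'E'
from h import *
f=dict(np.load("top.npz"));im=f["image"]
h=cv2.cvtColor(im,cv2.COLOR_RGB2HSV)
m=((h[...,0]>3)&(h[...,0]<30)&(h[...,1]>50)&(h[...,2]>60)).astype(np.uint8);m[:,:60]=0;m[195:]=0;m[:75]=0;m[:,215:]=0
ce,px=max(blobs(m),key=lambda t:len(t[1]))
h=cv2.convexHull(np.int32(px));q=cv2.approxPolyN(h,4,ensure_convex=True).reshape(-1,2).astype(float);print("corners px",q*1.5625)
P=toplane(f,q,.012);print(P,P.mean(0))
for i in range(4):
    e=P[(i+1)%4]-P[i];print("side",np.linalg.norm(e),np.degrees(np.arctan2(e[1],e[0]))%90)
s=env.get_state();g=vision.grab_frame("wrist");T=wristT(g,s);m=white(g["image"],145);m=cv2.morphologyEx(m,cv2.MORPH_OPEN,np.ones((5,5)))
d=g["depth"]
for r in range(60,300,15):
    row=g["image"][r,150:360].max(1);k=np.where((d[r,150:360]<.16)&(d[r,150:360]>0))[0]
    if len(k):
        c=int(np.median(k))+150;print(r,k.min()+150,k.max()+150,((T[:3,:3]@(rays(g,[(c,r)])[0]*d[r,c])+T[:3,3])*1000).round(1))
cv2.imwrite("pics/a3.png",g["image"][:,:,::-1])
E
```

```text
clock: 7.4
ee_pos: [0.4904, -0.0886, 0.1573]
orientation: [0.705, 0.709, 0.002, 0.002]
wrist_force: [-0.3, 0.7, -3.5]
gripper_width: 0.0163
grip_force: 59.3
corners px [[312.5    271.875 ]
 [150.     295.3125]
 [132.8125 146.875 ]
 [292.1875 123.4375]]
[[0.47215532 0.11364239]
 [0.43360617 0.35966209]
 [0.66483296 0.39722585]
 [0.70503941 0.15089577]] [0.56890847 0.25535653]
side 0.24902154244323682 8.905338843344282
side 0.2342581139918843 9.227330394171906
side 0.24958980374519055 9.270174330686388
side 0.23584489019272722 9.088339407546073
90 199 302 [489.2  -9.1 166.2]
105 203 298 [489.2 -15.  166.1]
120 208 293 [489.3 -21.  167. ]
135 211 289 [489.3 -27.3 165.9]
150 216 284 [489.3 -33.4 167.3]
165 220 280 [489.3 -39.6 168.2]
180 225 276 [489.4 -46.1 168.8]
195 229 271 [489.4 -52.2 170.9]
210 231 270 [489.4 -58.9 171.4]
225 231 270 [489.5 -66.3 170.7]
240 220 281 [489.5 -72.7 172.6]
255 205 297 [490.  -81.1 171. ]
270 200 302 [489.6 -89.  171.1]
285 150 353 [490.6 -97.7 170.4]
```

View pics/a3.png

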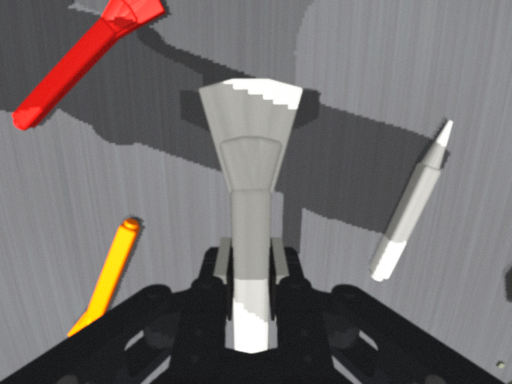

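Chisel_a is held level, with its bar top at 171 mm for a TCP at 157 mm. The tray centre is (0.569, 0.255) and all four sides agree on a yaw of 9.1°, so the lanes are at (0.556, 0.334) and (0.582, 0.176).

```bash
python3 -c "
from h import *
go((.5562,.3344),.16,.159)"; python3 -m pendant '0 0 0 0.177 0; 0 0 0 0.177 0; 0 0 0 0.177 0; 0 0 0 0.177 0; 0 0 0 0.177 0; 0 0 0 0.177 0; 0 0 0 0.177 0; 0 0 0 0.177 0; 0 0 0 0 0'; python3 -c "
from h import *
go((.5562,.3344),.16,.159);print(env.get_state()['joint_positions'])"
```

```text
roll 1.417 shift before turn [42.21  6.92 -0.41] after turn [ 13.3  -40.65  -0.46]
clock: 8.57
ee_pos: [0.4877, -0.088, 0.1531]
orientation: [0.997, 0.08, -0.001, 0.0]
wrist_force: [-0.0, 0.0, -2.7]
gripper_width: 0.0163
grip_force: 59.2
roll 0.002 shift before turn [ 13.52 -40.6   -0.76] after turn [ 13.45 -40.62  -0.69]
[-0.91754466  0.35396742  1.2542771   1.86827784 -0.36140025  1.18514429
 -0.95070827]
```

```bash
python3 -m pendant '1.35 -4.06 0 0 0; 1.35 -4.06 0 0 0; 1.35 -4.06 0 0 0; 1.35 -4.06 0 0 0; 1.35 -4.06 0 0 0; 1.35 -4.06 0 0 0; 1.35 -4.06 0 0 0; 1.35 -4.06 0 0 0; 1.35 -4.06 0 0 0; 1.35 -4.06 0 0 0; 0 0 0 0 0'; python3 - <<'E'
from h import *
s=env.get_state();print(s['joint_positions']);go((.5562,.3344),.16,.159)
g=vision.grab_frame("wrist")
cv2.imwrite("pics/a4.png",g["image"][:,:,::-1]);np.savez("a4.npz",T=wristT(g,s),**g)
E
```

```text
clock: 9.95
ee_pos: [0.5558, 0.3389, 0.1521]
orientation: [0.996, 0.085, -0.001, 0.0]
wrist_force: [-0.2, -0.5, -4.6]
gripper_width: 0.0166
grip_force: 59.3
[-1.24896145  0.69775571  1.04734997  1.43831847 -0.60663362  1.35449603
 -1.57375566]
roll 0.012 shift before turn [-0.04  0.45 -0.79] after turn [-0.04  0.45 -0.79]
```

View pics/a4.png

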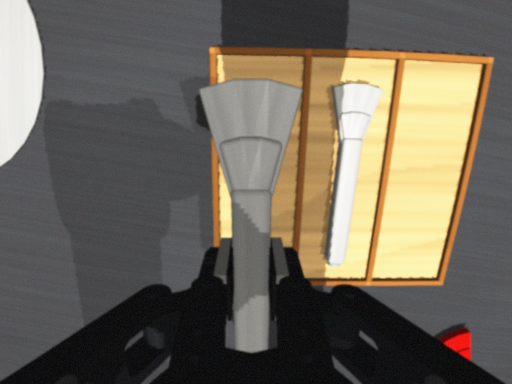

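Wrist view: the chisel is held over the left lane. The tray's corners show at (211, 48), (493, 58) and (443, 285), with ribs at (307, 52)–(297, 250) and (401, 56)–(370, 284).

```bash
python3 - <<'E'
from h import *
f=dict(np.load("a4.npz"));T=f["T"]
q=[(211,48),(493,58),(443,285)]
P=toplane(f,q,.012,T);print(P,(P[0]+P[2])/2)
for a,b in((0,1),(2,1)):
    e=P[b]-P[a];print(np.linalg.norm(e),np.degrees(np.arctan2(e[1],e[0]))%90)
R=toplane(f,[(307,52),(297,250),(401,56),(370,284)],.012,T)
for a in(0,2):
    e=R[a]-R[a+1];print("rib",R[a],np.degrees(np.arctan2(e[1],e[0])))
c=(P[0]+P[2])/2; y=np.radians(9.1)
print("left",c+.08*np.array([-np.sin(y),np.cos(y)]),"right",c-.08*np.array([-np.sin(y),np.cos(y)]))
go((c+.08*np.array([-np.sin(y),np.cos(y)])),.16,y)
E
```

```text
[[0.66177865 0.39050644]
 [0.70023967 0.14952562]
 [0.47384647 0.11210439]] [0.56781256 0.25130542]
0.24403075059636004 9.068042052934501
0.22946509407386503 9.385731235092813
rib [0.67248957 0.31110951] 9.790244524139585
rib [0.68456209 0.23157636] 9.786327563930813
left [0.55515991 0.33029852] right [0.5804652  0.17231231]
roll 0.008 shift before turn [-0.22  0.52 -0.74] after turn [-0.22  0.53 -0.75]
```

```bash
python3 -m pendant '0 0.5 0 0 0; 0 0 2.5 0 0; 0 0 3 0 0; 0 0 3 0 0; 0 0 2.5 0 0; 0 0 1.5 0 0; 0 0 1 0 0; 0 0 0 0 0; 0 0 0 0 0'; python3 -c "
from h import *
go((.5555,.332),.0105,.162)"
```

```text
clock: 11.12
ee_pos: [0.5589, 0.3293, 0.0205]
orientation: [0.997, 0.08, 0.001, -0.0]
wrist_force: [-0.5, 0.6, -3.5]
gripper_width: 0.0163
grip_force: 59.3
roll -0.002 shift before turn [-0.29 -0.32  1.  ] after turn [-0.29 -0.32  1.  ]
```

```bash
python3 -m pendant '-0.1 -0.2 0.3 0 0; 0 0 0.2 0 0; 0 0 0.2 0 0; 0 0 0.1 0 0; 0 0 0 0 0; 0 0 0 0 0'
```

```text
clock: 11.88
ee_pos: [0.557, 0.331, 0.0115]
orientation: [0.997, 0.08, 0.0, 0.0]
wrist_force: [-0.1, 0.3, -3.0]
gripper_width: 0.0167
grip_force: 59.3
```

```bash
python3 -m pendant '0 0 0.1 0 0; 0 0 0 0 0; 0 0 0 0 0'; python3 -m pendant '0 0 0.05 0 0; 0 0 0 0 0; 0 0 0 0 0'
```

```text
clock: 12.25
ee_pos: [0.5571, 0.331, 0.011]
orientation: [0.997, 0.08, 0.0, -0.0]
wrist_force: [-3.1, -1.1, 5.5]
gripper_width: 0.0166
grip_force: 60.4
clock: 12.62
ee_pos: [0.5571, 0.331, 0.011]
orientation: [0.997, 0.08, 0.0, -0.0]
wrist_force: [-5.3, -1.2, 10.1]
gripper_width: 0.0167
grip_force: 61.2
```

```bash
python3 -m pendant '0 0 0 0 0.25; 0 0 0 0 0.3; 0 0 0 0 0.35; 0 0 0 0 0.4; 0 0 -0.5 0 0.4; 0 0 -1 0 0.4; 0 0 -2 0 0.5; 0 0 -4 0 0.8; 0 0 -5 0 1; 0 0 0 0 1;0 0 0 0 1'; python3 - <<'E'
from h import *
s=env.get_state();print(s['joint_positions']);g=vision.grab_frame("wrist");T=wristT(g,s)
im=g["image"]
for v,sa in((120,40),(135,50)):
  m=white(im,v,sa);m[:,:215]=0;m[290:]=0;m=cv2.morphologyEx(m,cv2.MORPH_OPEN,np.ones((3,3)))
  for ce,px in blobs(m,1000):
    r=chisel(toplane(g,px,.022,T));print(v,ce.round(),px.min(0),px.max(0),{k:np.round(v,4) for k,v in r.items()})
go((.5066,-.3512),.17,-1.4302+np.pi)
cv2.imwrite("pics/a5.png",im[:,:,::-1])
E
```

```text
clock: 14.0
ee_pos: [0.557, 0.3312, 0.1359]
orientation: [0.997, 0.08, 0.0, -0.001]
wrist_force: [-0.6, -1.1, -1.1]
gripper_width: 0.0852
grip_force: 0.0
[-1.24489922  0.70437638  1.04354092  1.47092316 -0.61693897  1.31919514
 -1.56334998]
120 [346. 158.] [326  82] [378 275] {'yaw': np.float64(0.1324), 'org': array([0.572 , 0.2529]), 'len': np.float64(0.1733), 'w': np.float64(0.0155), 'wb': np.float64(0.04), 'u': array([0.9913, 0.132 ])}
120 [251. 118.] [226  86] [276 166] {'yaw': np.float64(0.1746), 'org': array([0.6099, 0.3391]), 'len': np.float64(0.0639), 'w': np.float64(0.0392), 'wb': np.float64(0.0392), 'u': array([0.9848, 0.1738])}
120 [251. 235.] [243 195] [260 278] {'yaw': np.float64(-2.9802), 'org': array([0.5071, 0.3222]), 'len': np.float64(0.0831), 'w': np.float64(0.0159), 'wb': np.float64(0.0159), 'u': array([-0.987 , -0.1606])}
135 [347. 158.] [327  82] [378 275] {'yaw': np.float64(0.1372), 'org': array([0.5721, 0.2525]), 'len': np.float64(0.1734), 'w': np.float64(0.0154), 'wb': np.float64(0.0392), 'u': array([0.9906, 0.1367])}
135 [251. 100.] [227  86] [276 117] {'yaw': np.float64(1.9131), 'org': array([0.6286, 0.3436]), 'len': np.float64(0.0385), 'w': np.float64(0.0229), 'wb': np.float64(0.0231), 'u': array([-0.3356,  0.942 ])}
roll -1.551 shift before turn [-15.79  66.56  -3.52] after turn [-66.85 -14.5   -3.52]
```

View pics/a5.png

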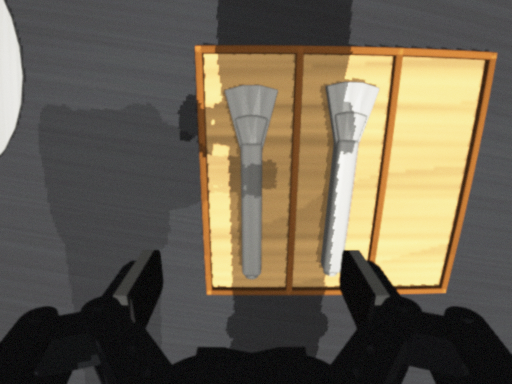

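Chisel_a lies flat and centred in the left lane, from (251, 86) to (251, 278), parallel to the ribs, and the middle chisel is unmoved. Next is chisel_b.

```bash
python3 -m pendant '0 0 -1 -0.172 1; 0 0 -1 -0.172 1; 0 0 -1 -0.172 1; 0 0 0 -0.172 1; 0 0 0 -0.172 1; 0 0 0 -0.172 1; 0 0 0 -0.172 1; 0 0 0 -0.172 1; 0 0 0 -0.172 1';  python3 -m pendant '-4.18 -0.91 0 0 1; -4.18 -0.91 0 0 1; -4.18 -0.91 0 0 1; -4.18 -0.91 0 0 1; -4.18 -0.91 0 0 1; -4.18 -0.91 0 0 1; -4.18 -0.91 0 0 1; -4.18 -0.91 0 0 1; -4.18 -0.91 0 0 1; -4.18 -0.91 0 0 1; -4.18 -0.91 0 0 1; -4.18 -0.91 0 0 1; -4.18 -0.91 0 0 1; -4.18 -0.91 0 0 1; -4.18 -0.91 0 0 1; -4.18 -0.91 0 0 1; 0 0 0 0 1'; cat > lookb.py <<'E'
from h import *
s=env.get_state();g=vision.grab_frame("wrist");T=wristT(g,s);im=g["image"];print(s["ee_pos"],s["joint_positions"])
for v in (145,155,170):
  m=white(im,v);m=cv2.morphologyEx(m,cv2.MORPH_OPEN,np.ones((5,5)))
  for ce,px in blobs(m,1000):
    r=chisel(toplane(g,px,.016,T))
    if .15<r["len"]<.2: print(v,ce.round(),px.min(0),px.max(0),{k:np.round(v,4) for k,v in r.items()});go(r["org"],.004,r["yaw"]+np.pi)
cv2.imwrite("pics/b1.png",im[:,:,::-1])
E
python3 lookb.py
```

```text
clock: 15.18
ee_pos: [0.5562, 0.3308, 0.1636]
orientation: [0.655, 0.756, -0.001, -0.0]
wrist_force: [0.1, -0.0, -0.1]
gripper_width: 0.0858
grip_force: 0.0
clock: 17.3
ee_pos: [0.5012, -0.3554, 0.164]
orientation: [0.659, 0.752, -0.002, -0.001]
wrist_force: [0.0, -0.9, -0.8]
gripper_width: 0.0852
grip_force: 0.0
[ 0.50116795 -0.35543613  0.16402787] [-0.06376292  0.52907789  0.89462834  1.53226422 -0.41945823  1.28519899
  1.01412876]
145 [258. 173.] [239  75] [279 253] {'yaw': np.float64(-1.4258), 'org': array([ 0.507, -0.352]), 'len': np.float64(0.1747), 'w': np.float64(0.0189), 'wb': np.float64(0.0416), 'u': array([ 0.1445, -0.9895])}
roll -0.012 shift before turn [ 0.04  0.52 15.98] after turn [ 0.04  0.48 15.98]
155 [259. 173.] [239  75] [279 253] {'yaw': np.float64(-1.4246), 'org': array([ 0.5072, -0.352 ]), 'len': np.float64(0.1747), 'w': np.float64(0.0186), 'wb': np.float64(0.0415), 'u': array([ 0.1457, -0.9893])}
roll -0.013 shift before turn [ 0.04  0.54 15.98] after turn [ 0.04  0.5  15.98]
170 [259. 174.] [239  75] [279 253] {'yaw': np.float64(-1.4196), 'org': array([ 0.5073, -0.3519]), 'len': np.float64(0.1746), 'w': np.float64(0.0182), 'wb': np.float64(0.0415), 'u': array([ 0.1506, -0.9886])}
roll -0.018 shift before turn [ 0.04  0.55 15.98] after turn [ 0.04  0.51 15.98]
```

View pics/b1.png

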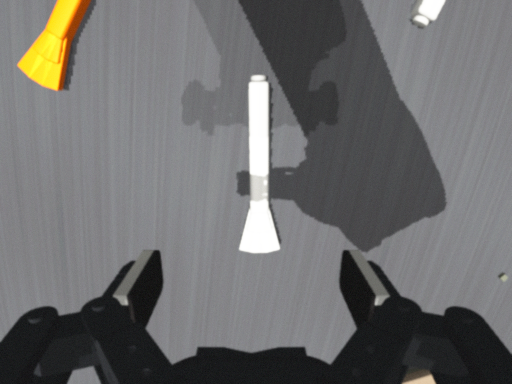

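Chisel_b runs from its hammer end at (258, 77) to its edge at (260, 252), 175 mm long as it should be. It is 5 mm off in tool y, so I'll correct that and grasp.

```bash
python3 -m pendant '0 0.5 2 -0.013 0.8; 0 0 3 0 0.8; 0 0 3 0 0.8; 0 0 3 0 0.8; 0 0 2 0 0.8; 0 0 1.5 0 0.8; 0 0 0.7 0 0.8; 0 0 0 0 0.8; 0 0 0 0 0.8'; python3 -c "
from h import *
go((.507,-.352),.004,-1.4235+np.pi)"
```

```text
clock: 18.48
ee_pos: [0.5095, -0.3512, 0.0139]
orientation: [0.652, 0.758, 0.0, 0.001]
wrist_force: [-0.7, 0.1, 1.3]
gripper_width: 0.0684
grip_force: 0.0
roll 0.003 shift before turn [-0.04 -0.26  0.99] after turn [-0.04 -0.26  0.99]
```

```bash
python3 -m pendant '0 -0.25 0.5 0 0.8; 0 0 0.4 0 0.8; 0 0 0 0 0.5; 0 0 0 0 0.4; 0 0 0 0 0; 0 0 0 0 0; 0 0 0 0 0; 0 0 0 0 0; 0 0 0 0 0' 60; python3 -m pendant '0 0 -1 0 0; 0 0 -2 0 0; 0 0 -4 0 0; 0 0 -4 0 0; 0 0 -4 0 0; 0 0 0 0 0;0 0 0 0 0'; python3 -c "
from h import *
s=env.get_state();g=vision.grab_frame('wrist');T=wristT(g,s);d=g['depth'];print(s['joint_positions'])
for r in range(60,290,20):
    k=np.where((d[r,150:360]<.17)&(d[r,150:360]>0))[0]
    if len(k):
        c=int(np.median(k))+150;p=(T[:3,:3]@(rays(g,[(c,r)])[0]*d[r,c])+T[:3,3]-s['ee_pos'])*1000;print(r,k.min()+150,k.max()+150,p.round(1))
go((.581,.1745),.16,.162+np.pi)"
```

```text
clock: 19.6
ee_pos: [0.5068, -0.3513, 0.0044]
orientation: [0.652, 0.758, 0.0, 0.0]
wrist_force: [-0.2, 1.1, 5.1]
gripper_width: 0.0166
grip_force: 59.9
clock: 20.48
ee_pos: [0.5062, -0.3506, 0.1535]
orientation: [0.652, 0.758, 0.0, -0.001]
wrist_force: [-0.7, 0.1, -5.2]
gripper_width: 0.0165
grip_force: 59.2
[-0.06527228  0.53860569  0.88344869  1.54199143 -0.42882995  1.26651648
  1.02912117]
80 233 268 [-13.2  82.2  12. ]
100 229 273 [-11.7  74.9  15. ]
120 229 273 [-10.6  67.3  14.2]
140 229 272 [-9.7 59.2 13.4]
160 230 272 [-8.5 51.2 14.4]
180 230 271 [-7.2 42.4 12.9]
200 231 271 [-5.4 33.7 13.3]
220 231 270 [-4.1 24.9 14.4]
240 220 281 [-3.  14.8 13.6]
260 203 299 [-1.1  5.2 14.4]
280 194 308 [ 0.5 -5.3 14.6]
roll -1.583 shift before turn [50.76 15.27 -0.67] after turn [-15.87  50.58  -0.73]
```

```bash
python3 -m pendant '0 0 0 -0.176 0; 0 0 0 -0.176 0; 0 0 0 -0.176 0; 0 0 0 -0.176 0; 0 0 0 -0.176 0; 0 0 0 -0.176 0; 0 0 0 -0.176 0; 0 0 0 -0.176 0; 0 0 0 -0.176 0; 0 0 0 0 0';  python3 -m pendant '-1.22 3.89 0 0 0; -1.22 3.89 0 0 0; -1.22 3.89 0 0 0; -1.22 3.89 0 0 0; -1.22 3.89 0 0 0; -1.22 3.89 0 0 0; -1.22 3.89 0 0 0; -1.22 3.89 0 0 0; -1.22 3.89 0 0 0; -1.22 3.89 0 0 0; -1.22 3.89 0 0 0; -1.22 3.89 0 0 0; -1.22 3.89 0 0 0; 0 0 0 0 0; 0 0 0 0 0'; python3 - <<'E'
from h import *
s=env.get_state();print(s['joint_positions']);go((.581,.1745),.0205,.162+np.pi)
g=vision.grab_frame("wrist");cv2.imwrite("pics/b2.png",g["image"][:,:,::-1]);np.savez("b2.npz",T=wristT(g,s),**g)
E
```

```text
clock: 21.78
ee_pos: [0.5057, -0.3506, 0.1523]
orientation: [-0.081, 0.997, 0.001, -0.001]
wrist_force: [0.1, 0.6, -4.7]
gripper_width: 0.0163
grip_force: 59.1
clock: 23.65
ee_pos: [0.5803, 0.173, 0.1529]
orientation: [-0.08, 0.997, -0.001, -0.001]
wrist_force: [0.9, 0.0, -5.0]
gripper_width: 0.0162
grip_force: 59.6
[-0.59660443  0.4029047   0.33531744  1.55397167 -0.13739465  1.21027606
  1.49371162]
roll -0.002 shift before turn [-0.12  0.15 13.24] after turn [-0.09  0.13 13.24]
```

View pics/b2.png

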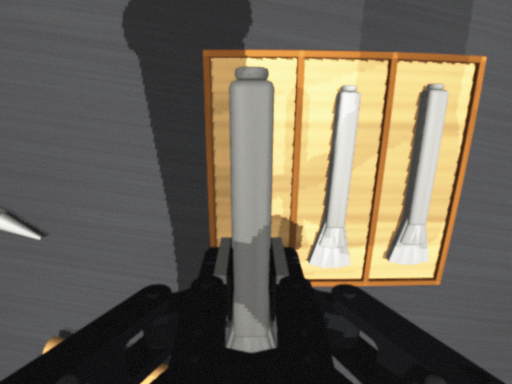

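The view shows chisel_b held over the empty right lane, with its edge pointing the same way as the other two. The tray's corners show at (205, 51), (485, 58) and (440, 284).

```bash
python3 - <<'E'
from h import *
f=dict(np.load("b2.npz"));T=f["T"]
P=toplane(f,[(205,51),(485,58),(440,284)],.012,T);c=(P[0]+P[2])/2
for a,b in((0,1),(2,1)):
    e=P[b]-P[a];print(np.linalg.norm(e),np.degrees(np.arctan2(e[1],e[0]))%90)
y=.162;print(P,c,"right lane",c-.08*np.array([-np.sin(y),np.cos(y)]))
E
python3 -m pendant '-0.2 0.1 0 0 0; 0 0 2.5 0 0; 0 0 3 0 0; 0 0 3 0 0; 0 0 2.5 0 0; 0 0 1.5 0 0; 0 0 0.8 0 0; 0 0 0 0 0; 0 0 0 0 0'; python3 -c "
from h import *
go((.581,.1745),.011,.162+np.pi)"
```

```text
0.24259250344857106 8.894852723429352
0.227662742517007 9.451850845241182
[[0.47515767 0.1165595 ]
 [0.43764762 0.35623453]
 [0.6622196  0.39362101]] [0.56868864 0.25509025] right lane [0.58159202 0.17613772]
clock: 24.82
ee_pos: [0.5834, 0.1752, 0.022]
orientation: [-0.081, 0.997, 0.0, 0.001]
wrist_force: [0.9, -0.4, -5.2]
gripper_width: 0.0166
grip_force: 59.5
roll 0.001 shift before turn [ 0.25 -0.03  1.1 ] after turn [ 0.25 -0.03  1.1 ]
```

Position is good: lane centre (0.5816, 0.1755), and the chisel is about 2 mm forward, which is right for its mid-length. Now I'll lower it gently.

```bash
python3 -m pendant '0 0 0.4 0 0; 0 0 0.3 0 0; 0 0 0.2 0 0; 0 0 0.1 0 0; 0 0 0 0 0; 0 0 0 0 0'
```

```text
clock: 25.58
ee_pos: [0.5827, 0.175, 0.0111]
orientation: [-0.082, 0.997, 0.0, 0.0]
wrist_force: [-0.4, 0.3, -4.5]
gripper_width: 0.0165
grip_force: 59.6
```

```bash
python3 -m pendant '0 0 0.1 0 0; 0 0 0 0 0; 0 0 0 0 0'; 
```

```text
clock: 25.95
ee_pos: [0.5829, 0.175, 0.0104]
orientation: [-0.082, 0.997, 0.0, 0.0]
wrist_force: [-2.8, -1.6, 1.0]
gripper_width: 0.0165
grip_force: 60.3
```

```bash
python3 -m pendant '0 0 0.05 0 0; 0 0 0 0 0; 0 0 0 0 0.25; 0 0 0 0 0.3; 0 0 0 0 0.35; 0 0 0 0 0.4; 0 0 -0.5 0 0.4; 0 0 -1 0 0.4; 0 0 -2 0 0.5; 0 0 -4 0 0.8; 0 0 -5 0 1; 0 0 -3 0 1;0 0 0 0 1'; python3 - <<'E'
from h import *
s=env.get_state();g=vision.grab_frame("wrist");T=wristT(g,s);im=g["image"]
for v,sa in((120,40),(110,40)):
  m=white(im,v,sa);m[290:]=0;m=cv2.morphologyEx(m,cv2.MORPH_OPEN,np.ones((3,3)))
  for ce,px in blobs(m,1000):
    r=chisel(toplane(g,px,.022,T))
    if .15<r["len"]<.2:print(v,ce.round(),{k:np.round(v,4) for k,v in r.items()})
cv2.imwrite("pics/b3.png",im[:,:,::-1])
E
```

```text
clock: 27.58
ee_pos: [0.5847, 0.1753, 0.1694]
orientation: [-0.081, 0.997, 0.001, 0.004]
wrist_force: [0.6, -0.0, -0.3]
gripper_width: 0.0851
grip_force: 0.0
120 [333. 175.] {'yaw': np.float64(0.1352), 'org': array([0.5706, 0.2531]), 'len': np.float64(0.1722), 'w': np.float64(0.0174), 'wb': np.float64(0.0394), 'u': array([0.9909, 0.1348])}
120 [412. 174.] {'yaw': np.float64(0.1621), 'org': array([0.5553, 0.3303]), 'len': np.float64(0.1717), 'w': np.float64(0.0169), 'wb': np.float64(0.0405), 'u': array([0.9869, 0.1614])}
110 [333. 175.] {'yaw': np.float64(0.1356), 'org': array([0.5706, 0.253 ]), 'len': np.float64(0.1722), 'w': np.float64(0.0177), 'wb': np.float64(0.0394), 'u': array([0.9908, 0.1352])}
110 [412. 173.] {'yaw': np.float64(0.1621), 'org': array([0.5553, 0.3302]), 'len': np.float64(0.1717), 'w': np.float64(0.0171), 'wb': np.float64(0.0405), 'u': array([0.9869, 0.1614])}
```

View pics/b3.png

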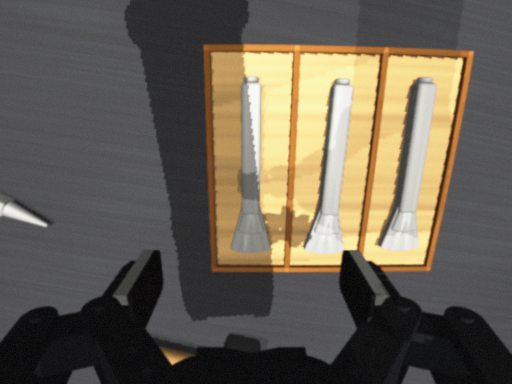

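All three chisels lie flat in their lanes with edges pointing the same way. Chisel_b is at (250, 78–252), centred, the middle one is unmoved, and the arm is clear. Handing in.

```bash
python3 -c "
from workcell import env
print(env.close_job())"
```

```text
the job is handed in; nothing more can be done
None
```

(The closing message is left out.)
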